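# Close a flow cell: cover over its locating pin and hold the gasket down

## Robot

A 7-joint arm with a two-finger parallel gripper is mounted at the origin on the work surface. World frame = base frame: x ahead of the robot, y to its left, z up, the work surface at z = 0. Lengths are in mm, angles in rad, forces in N, time in s.
With the tool pointing down it reaches from about 425 to 875 mm from the base axis. Payload 8.4 kg.
Tool frame: the origin (TCP) lies at the very end of the fingers, on their centre line; the grasp point (between the pads) lies 19 mm behind it; x points along the fingers, y is the direction in which the jaws open and shut, and the axes are right-handed (so a half turn about x gives the same grasp; the last joint's range is limited). The gripper opens to 85 mm and grips with 20 to 120 N. Pads are 22 mm wide; open, the fingers measure 114 mm over their backs; the gripper's body (76 mm by 85 mm) begins 54 mm behind the grasp point. The pads swing forward as they close: fully open they stand 13 mm farther back than shut.
Start: joints at [-1.365, 0.333, 0.04, 1.465, -0.013, 1.343, -0.059], TCP at [195.068, 620.01, 231.308] pointing down, gripper open.
Joint ranges: [-2.58, 2.58], [-0.38, 2.09], [-1.3, 1.39], [0.25, 2.4], [-1.5, 4.64], [0.08, 2.09], [-2.65, 2.65]. Speed limits (rad/s): [2.22, 2.22, 2.79, 2.79, 3.14, 3.14, 3.14].

## Interface

Orientations are given as a unit quaternion [x, y, z, w].
In Python, from plant import robot gives the robot as it stands.
- The arm moves only by the shell command python3 -m jog 'ROWS' [FORCE]. ROWS is text: rows parted by semicolons, each of 7 numbers parted by spaces: the turn, a rotation vector about the tool's x, y, z in rad, then the shift along the tool's x, y, z in m, then the gripper command: -1 is fully open, 1 is shut, values between are in proportion. A call has 1 to 8 rows; each row shifts and turns the commanded pose from where the row before left it, along the tool's axes as they then stand; what a row does not reach is not made up. A row lasts 1/12 s, in which the tool goes at most 41.7 mm and 7.16 degrees, less where a joint would pass 70% of its speed; a pose out of reach is approached as far as the arm can. A call with a gripper value outside its range is refused whole. The fingers move at their own pace and stop on an object; FORCE is the grip in N (left out, the last holds). Time passes only in rows, so rows that do not move let the fingers close. It gives the time, the measured TCP pose, the force and the opening at its end, in the units of the state.
- robot.state(): the state, without advancing time (a new reading comes with each control period).
- robot.camera(name): name is "side" or "top" or "wrist"; returns a dict with "frame" (480x640x3 uint8, red, green, blue), "range_z" (480x640 float32, mm along the optical axis (not along the pixel's ray), 0 where there is no reading), "mtx" (3x3 intrinsics, pixels), "T" (4x4, takes a point from camera to world coordinates); the wrist camera has in their place "mount" (4x4, takes a point from camera to tool coordinates, whose origin is the TCP and whose axes are the tool frame's). Camera axes: x right, y down, z forward; pixel columns grow to the right and rows downward; lengths in mm; the calibration is good to about 2 mm. A picture is of the moment at which its call begins: read the wrist's pose just before it.
- robot.close_job(): hands the job in, once; it reports no verdict.
The state is a dict: "clock": time; "joint_positions": joint angles; "qd": joint speeds; "effort": joint torques, N m; "tool_pos": TCP position; "eef_rot": TCP orientation; "force": force on the tool from outside, world axes, zero at the start; "wrist_torque": the same for the moment, N m; "finger_gap": opening from 0.0 (shut) to 1.0 (fully open).
Only numpy, scipy, OpenCV 4.12 (cv2) and the standard library are available. Lean on these libraries where they do the work, as an engineer would, in place of code of your own. Each camera call takes 0.05 s, during which the arm holds its last target. There are 200 camera calls.

## Task

Close the flow cell for a leak check: pick up the loose white cover by its blue handle, lower it between the cell's side guides and feel along them until it drops over the locating pin in the channel, then press it fully home on the sprung orange gasket. Finish while still holding it pressed down: do not let go or back off, as the gasket would lift it again. Leave the other things on the bench where they are.

Things in the scene. Friction and masses are not known exactly. Their poses are not given: they have to be found in the camera images.
- cover_handle (a point): Centre of the blue bar handle of the loose white cover, 36 mm above the cover's underside. The bar is 18 mm thick (x), 50 mm long (y), and stands from 14 to 48 mm above the underside, at the middle of a plate 110 mm (x) by 90 mm (y) by 14 mm thick. 0.24 kg give or take 30 %. Lies flat on the bench at the start. z up. Same when turned half round.
- cover_slot (a point): Centre of the slot's mouth in the cover's underside, straight below the handle (36 mm under its point). The slot, 13 mm (x) by 26 mm (y) and 14 mm deep, goes over the locating pin. Hidden from above by the handle.
- flow_cell: Fixed aluminium cell, 170 mm (x) by 118 mm (y); origin at the centre of its underside, on the bench. A channel open at both ends runs along x between guide walls: inner faces 49 mm either side of the centre line, 44 mm high, flared lead-in above to 52 mm. Inside each wall a ledge, top at 26 mm, on which the cover lands fully home (handle point then 62 mm above the bench).
- channel (a point): Middle of the channel, level with the free gasket's top, 31 mm above the bench. A steel pin, 10 mm thick, top 38 mm above the bench, tapered to 4 mm over its last 3 mm, stands on the channel's centre line up to 20 mm either way along x from here: where is not reported. Handle point with the cover on the pin's tip: 74 mm above the bench; dropped on, on the free gasket: 67 mm.
- gasket (a joint): Spring travel of the orange gasket frame in the channel, m: 0 free (up), about 0.005 when the cover is fully home on the ledges. The cover's weight does not move it. Pressing takes about 4 N to start and about 10 N to reach home, and it springs back when released.
- beaker_mid (a point): White beaker, 72 mm across, 75 mm high, open top; this point at its centre, half-way up. Bystander.
- amber_mid (a point): Amber bottle, 56 mm across, 130 mm high; point half-way up. Bystander.
- jar_mid (a point): Clear jar with blue cap, 68 mm across, 80 mm high; point half-way up. Bystander.
- wrench_mid (a point): Steel wrench, 160 mm long, lying flat; point near its middle; x along it. Bystander.
- collar_mid (a point): Grey plastic collar ring, 48 mm across, 18 mm high; point at its centre. Bystander.
- fittings_mid (a point): Yellow open tray, 120 by 80 by 50 mm high; point at its centre, half-way up. Bystander.
- driver_mid (a point): Screwdriver, 170 mm long, lying flat; point near its middle; x along it. Bystander.
Things that resemble listed ones, but are neither listed nor needed, are in the scene too. Several things have the shape of the flow_cell; the one meant has the colours described above.

How it is judged (in metres and radians):
On the way, in this order (a step that is already met when the one before it is completed fails the run):
1. the cover is over the cell, not yet down on the gasket (horizontal distance between cover_handle and flow_cell below 0.06 m and height (world z) of cover_handle above 0.0715 m), for 0.1 s.
2. the cover has dropped over the pin, between the guides (x of cover_handle in the frame of flow_cell between -0.03 and 0.03 m and y of cover_handle in the frame of flow_cell between -0.008 and 0.008 m and angle between cover_handle's own z axis and vertical below 0.06 rad and angle between the x axis of cover_handle and the x axis of flow_cell, either way round below 0.1 rad and z of cover_handle in the frame of flow_cell below 0.0695 m), for 0.1 s.
At the end, for the whole second after the job is handed in: Cover still held down by the robot (2 N or more): gasket pressed over 3.3 mm, handle point under 64.2 mm above the cell underside, within 30 mm along and 8 mm across of its centre, tilt under 0.06 rad, within 0.1 rad of the channel; no bystander moved 30 mm (x of cover_handle in the frame of flow_cell between -0.03 and 0.03 m and y of cover_handle in the frame of flow_cell between -0.008 and 0.008 m and angle between cover_handle's own z axis and vertical below 0.06 rad and angle between the x axis of cover_handle and the x axis of flow_cell, either way round below 0.1 rad and z of cover_handle in the frame of flow_cell below 0.0642 m and value of joint gasket above 0.0033 m and contact force between any of the fingers, the arm and cover above 2 N and distance of each of beaker_mid, amber_mid, jar_mid, wrench_mid, collar_mid, fittings_mid, driver_mid from where it was at the start of the episode below 0.03 m); the arm keeps its last pose, push and grip.
It fails at once if a bystander is pushed away or knocked over (distance of any of beaker_mid, amber_mid, jar_mid, wrench_mid, collar_mid, fittings_mid, driver_mid from where it was at the start of the episode above 0.03 m).
It also fails if it takes over 58 s, if anything falls off the work surface, if the arm or the gripper's body presses on something with over 40 N, if the wrist force passes 120 N, or if a joint passes its speed limit or range.

## Working session

There is one attempt and no reset: what is moved stays moved. The work goes in short steps, Python scripts to look and compute and a shell command to move; the robot and the scene stay as the last step left them, time stands still between calls to the robot, and variables do not carry over. Pictures are saved under pics/ and viewed, about 8 in all and at most 12, crops included, and the job is handed in when it is done.

```bash
mkdir -p pics; ls; cat > h.py <<'E'
import numpy as np, cv2
from plant import robot
from scipy.spatial.transform import Rotation as R
def Ttool(s):
    T=np.eye(4);T[:3,:3]=R.from_quat(s["eef_rot"]).as_matrix();T[:3,3]=s["tool_pos"];return T
def snap(name):
    s=robot.state();c=robot.camera(name)
    T=c["T"] if "T" in c else Ttool(s)@np.array(c["mount"])
    np.savez(f"{name}.npz",f=c["frame"],z=c["range_z"],K=c["mtx"],T=T)
    return c["frame"],c["range_z"],np.array(c["mtx"]),np.array(T)
def load(name):
    d=np.load(f"{name}.npz");return d["f"],d["z"],d["K"],d["T"]
def cloud(z,K,T):
    v,u=np.mgrid[:z.shape[0],:z.shape[1]]
    P=np.stack([(u-K[0,2])/K[0,0]*z,(v-K[1,2])/K[1,1]*z,z],-1)
    return P@T[:3,:3].T+T[:3,3]
E
python3 - <<'E'
from h import *
s=robot.state();print({k:(np.round(v,3) if not isinstance(v,dict) else v) for k,v in s.items()})
print(R.from_quat(s["eef_rot"]).as_matrix().round(3))
for n in("top","side"):
    f,z,K,T=snap(n);cv2.imwrite(f"pics/{n}0.png",f[...,::-1]);print(n,K.round(1),T.round(2),(z>0).mean())
E
```

```text
pics
{'clock': np.float64(0.0), 'joint_positions': array([-1.365,  0.334,  0.04 ,  1.466, -0.013,  1.343, -0.058]), 'qd': array([ 0.001, -0.   , -0.001, -0.001, -0.   , -0.001, -0.001]), 'effort': array([-0.0000e+00, -6.5856e+01,  1.3660e+00, -4.0556e+01,  1.7000e-02,
        1.3000e-02, -0.0000e+00]), 'tool_pos': array([194.958, 619.596, 230.424]), 'eef_rot': array([ 0.107,  0.699, -0.108,  0.699]), 'force': array([-0.223,  0.235, -0.603]), 'wrist_torque': array([-0.006, -0.013,  0.018]), 'finger_gap': np.float64(1.003)}
[[-0.     0.3    0.954]
 [-0.002  0.954 -0.3  ]
 [-1.    -0.002  0.   ]]
top [[443.3   0.  318.3]
 [  0.  443.3 238.8]
 [  0.    0.    1. ]] [[-3.00000e-02 -9.90000e-01  1.60000e-01  3.53930e+02]
 [-1.00000e+00  3.00000e-02  2.00000e-02 -6.32000e+00]
 [-3.00000e-02 -1.60000e-01 -9.90000e-01  1.01287e+03]
 [ 0.00000e+00  0.00000e+00  0.00000e+00  1.00000e+00]] 0.9959212239583334
side [[551.3   0.  316.2]
 [  0.  551.3 242.5]
 [  0.    0.    1. ]] [[-9.7000e-01 -1.6000e-01  1.8000e-01  3.0105e+02]
 [-2.4000e-01  6.6000e-01 -7.1000e-01  8.9035e+02]
 [-0.0000e+00 -7.3000e-01 -6.8000e-01  9.1630e+02]
 [ 0.0000e+00  0.0000e+00  0.0000e+00  1.0000e+00]] 0.9959830729166667
```

View pics/top0.png

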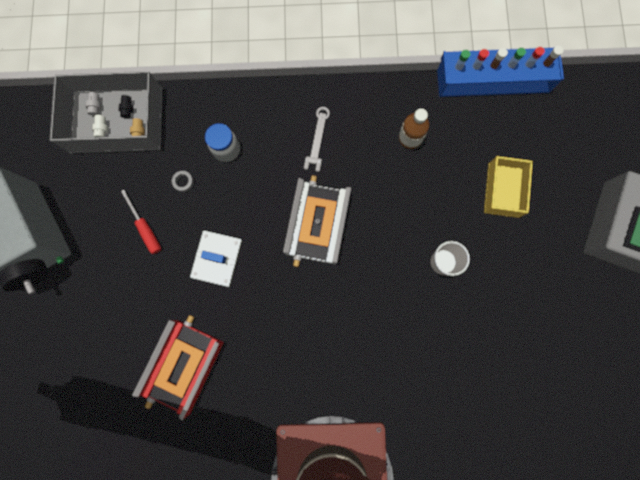

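View pics/side0.png

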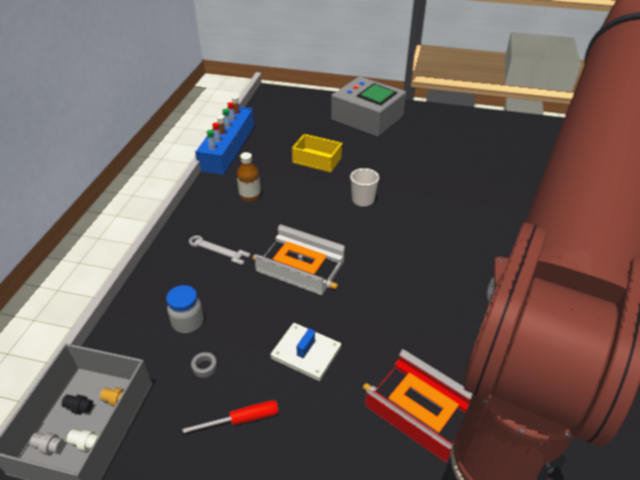

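The top view shows the cover at (216,258) with its blue handle at (213,257). The aluminium cell is at (318,222), with a pin-like grey dot near (318,220) and its channel running roughly along image rows. The red cell at (178,368) is a decoy. The side view agrees. Next I'll measure these positions.

```bash
python3 - <<'E'
from h import *
f,z,K,T=load("top");P=cloud(z,K,T)
hsv=cv2.cvtColor(f,cv2.COLOR_RGB2HSV)
def win(u0,u1,v0,v1):
    m=np.zeros(z.shape,bool);m[v0:v1,u0:u1]=1;return m
def rect(m,name,nz):
    q=P[m][:,:2].astype(np.float32);r=cv2.minAreaRect(q);print(name,m.sum(),np.round(r[0],1),np.round(r[1],1),round(r[2],1),"med",np.median(P[m],0).round(1))
wc=win(185,250,225,292)
print("bench z",np.median(P[win(300,340,330,370)],0))
rect(wc&(P[...,2]>38)&(P[...,2]<60),"handle top",0)
rect(wc&(P[...,2]>8)&(P[...,2]<20),"plate",0)
w=win(275,360,170,275)
rect(w&(P[...,2]>40)&(P[...,2]<60),"cell wall tops",0)
rect(w&(hsv[...,0]<20)&(hsv[...,1]>180)&(hsv[...,2]>150)&(P[...,2]>22),"gasket",0)
# pin
for v in range(212,230): print(v," ".join(f"{P[v,u,2]:4.0f}" for u in range(306,332)), f[v,310:326].sum(1).size and [int(x) for x in f[v,312:325].mean(1)])
E
```

```text
bench z [268.73902103  18.99671797   1.25584017]
handle top 200 [479.9 249.5] [51.5 18.2] 74.9 med [479.1 248.2  49. ]
plate 1673 [479.9 249.5] [ 91.3 109.7] 75.3 med [475.3 247.6  15.2]
cell wall tops 763 [554.8  15. ] [119.5 170. ] 77.4 med [553.7  49.2  49.2]
gasket 0 [0. 0.] [0. 0.] 0.0 med [nan nan nan]
212   36   33   34   32   33   33   29   28   18   19   16   19   18   17   18   16   21   17   20   35   33   36   31   31   35   34 [159, 147, 99, 67, 68, 73, 74, 71, 69, 74, 68, 78, 116]
213   34   32   31   32   30   33   31   31   17   19   20   17   18   19   20   18   17   19   18   31   30   32   35   31   31   31 [159, 143, 93, 68, 73, 71, 73, 75, 75, 75, 72, 83, 122]
214   29   31   34   34   32   32   31   36   20   21   21   18   18   21   14   16   18   17   19   31   33   33   31   30   34   34 [155, 135, 86, 68, 74, 71, 73, 73, 74, 69, 71, 94, 127]
215   32   35   31   32   32   32   31   32 1013   20   20   20   19   16   15   16   19   17   32   33   33   33   36   32   32   32 [154, 125, 77, 65, 74, 76, 76, 71, 71, 74, 77, 100, 136]
216   29   31   31   29   33 
[... 1844 characters left out ...]
 71, 77, 71, 77, 69, 69, 65, 78, 104, 140, 158, 161]
226   33   35   30   30   31   26   19   17   18   17   18   17   18   17   17   19   31   34   31   31   33   34   31   33   33   32 [66, 68, 72, 75, 78, 77, 75, 73, 82, 107, 145, 157, 160]
227   35   32   33   31   31   19   19   19   22   16   18   17   16   14   15   17   31   33   32   29   30   31   33   34   32   31 [67, 73, 73, 73, 81, 76, 73, 78, 87, 118, 152, 161, 159]
228   29   31   31   33   33   17   15   17   20   15   15   20   16   18   16   17   33   30   34   32   34   30   32   29   34   31 [72, 74, 82, 77, 81, 79, 74, 71, 87, 121, 153, 164, 161]
229   30   36   31   31   32   16   15   18   17   16   17   18   20   19   16   19   35   34   31 1013   31   33   30   33   33   32 [70, 75, 76, 76, 78, 76, 79, 82, 96, 131, 152, 160, 161]
  return _methods._mean(a, axis=axis, dtype=dtype,
  ret = um.true_divide(
```

```bash
python3 - <<'E'
from h import *
f,z,K,T=load("top")
cv2.imwrite("pics/crop1.png",np.hstack([cv2.resize(f[215:300,180:265],(390,390),interpolation=cv2.INTER_NEAREST),cv2.resize(f[172:272,270:370],(390,390),interpolation=cv2.INTER_NEAREST)])[...,::-1])
E
```

```text
(no output)
```

View pics/crop1.png

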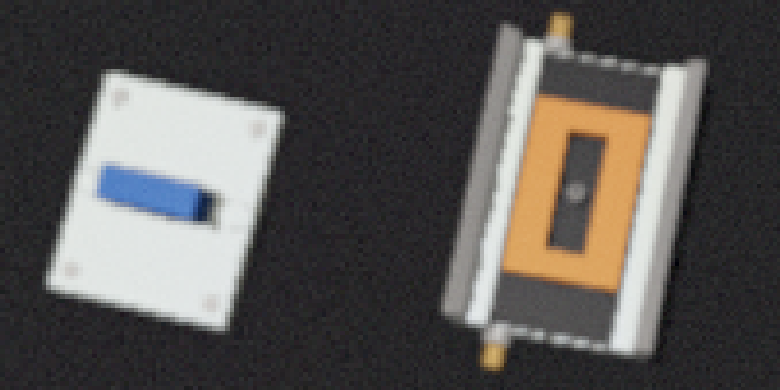

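Crop: the cover lies square-on with its handle across it. The cell's pin dot is inside the gasket window, near the middle. Cover yaw is about -15° and cell yaw about -12.6°. I'll move over the cover now.

```bash
python3 -m jog '0 0 0 0 -.0223 .0319 -1;0 0 0 0 -.0223 .0319 -1;0 0 0 0 -.0223 .0319 -1;0 0 0 0 -.0223 .0319 -1;0 0 0 0 -.0223 .0319 -1;0 0 0 0 -.0223 .0319 -1;0 0 0 0 -.0223 .0319 -1;0 0 0 0 -.0223 .0319 -1' 40
python3 -m jog '0 0 0 0 -.0223 .0319 -1;0 0 0 0 -.0223 .0319 -1;0 0 0 0 -.0223 .0319 -1;0 0 0 0 -.0223 .0319 -1;.12 0 0 0 0 0 -1;.12 0 0 0 0 0 -1;.12 0 0 0 0 0 -1;.12 0 0 0 0 0 -1'
python3 -m jog '.12 0 0 0 0 0 -1;.12 0 0 0 0 0 -1;.12 0 0 0 0 0 -1;.12 0 0 0 0 0 -1;.12 0 0 0 0 0 -1;.12 0 0 0 0 0 -1;.12 0 0 0 0 0 -1;.12 0 0 0 0 0 -1'
python3 -m jog '.087 0 0 0 0 0 -1;0 0 0 0 0 0 -1;0 0 0 0 0 0 -1'
cat > look.py <<'E'
from h import *
import sys
s=robot.state();print(s["clock"],np.round(s["tool_pos"],1),np.round(s["force"],1));M=Ttool(s)[:3,:3];print(M.round(3),"yaw y",np.degrees(np.arctan2(M[1,1],M[0,1])).round(2))
f,z,K,T=snap("wrist");cv2.imwrite(f"pics/{sys.argv[1]}.png",f[...,::-1])
E
python3 look.py w1
python3 - <<'E'
from h import *
f,z,K,T=load("wrist");P=cloud(z,K,T)
hsv=cv2.cvtColor(f,cv2.COLOR_RGB2HSV)
m=(hsv[...,0]>100)&(hsv[...,0]<130)&(hsv[...,1]>120)&(P[...,2]>35)&(P[...,2]<60)
q=P[m];r=cv2.minAreaRect(q[:,:2].astype(np.float32));print(m.sum(),r,np.median(q,0))
f,z,K,T=load("top")
d=T[:3,:3]@np.array([(316.7-K[0,2])/K[0,0],(220.9-K[1,2])/K[1,1],1]);t=(39.2-T[2,3])/d[2];p=T[:3,3]+t*d
a=np.radians(-12.6);e=p[:2]-[554.8,15];print("pin",p,"in cell",e@[np.cos(a),np.sin(a)],e@[-np.sin(a),np.cos(a)])
E
```

```text
clock: 0.77
tool_pos: [385.7, 371.4, 231.1]
eef_rot: [0.107, 0.699, -0.107, 0.699]
force: [0.9, 0.4, 0.1]
finger_gap: 0.999
clock: 1.43
tool_pos: [479.8, 249.4, 230.9]
eef_rot: [0.272, 0.653, -0.273, 0.652]
force: [-0.4, 0.2, -0.7]
finger_gap: 1.001
clock: 2.1
tool_pos: [479.7, 249.7, 231.0]
eef_rot: [-0.543, -0.453, 0.543, -0.453]
force: [0.6, -0.0, 0.1]
finger_gap: 1.0
clock: 2.35
tool_pos: [479.7, 249.8, 231.1]
eef_rot: [-0.56, -0.432, 0.56, -0.432]
force: [0.3, 0.1, -0.4]
finger_gap: 0.999
2.35 [479.7 249.8 231.1] [ 0.3  0.1 -0.4]
[[-0.     0.967 -0.255]
 [-0.    -0.255 -0.967]
 [-1.    -0.     0.   ]] yaw y -14.78
882 ((481.8197937011719, 250.14808654785156), (48.239013671875, 16.75041961669922), 75.36732482910156) [482.92876489 253.26083906  47.21013732]
pin [552.44959437  16.35777489  39.2       ] in cell -2.5899896689302784 0.8123501724086396
```

View pics/w1.png

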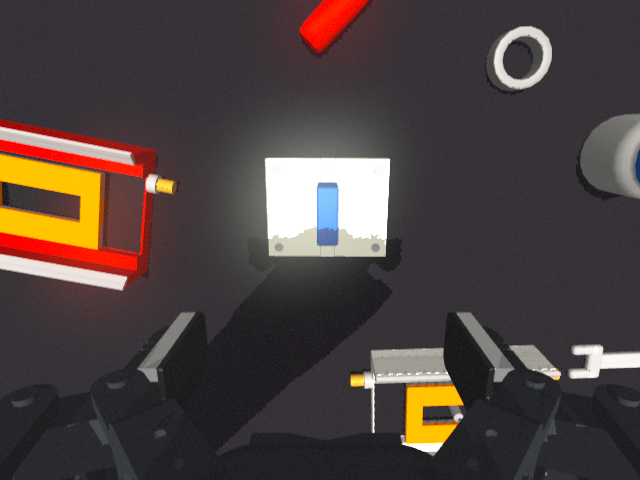

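Wrist view: the handle is centred at (327,213), square between the fingers. It agrees with the top view to about 2 mm. Going down and gripping.

```bash
python3 -m jog '0 0 0 .035 .001 0 -1;0 0 0 .035 0 0 -1;0 0 0 .035 0 0 -1;0 0 0 .035 0 0 -1;0 0 0 .035 0 0 -1;0 0 0 .02 0 0 -1;0 0 0 .015 0 0 -1;0 0 0 0 0 0 -1' 60
python3 -m jog '0 0 0 0 0 0 1;0 0 0 0 0 0 1;0 0 0 0 0 0 1;0 0 0 0 0 0 1;0 0 0 0 0 0 1;0 0 0 0 0 0 1;0 0 0 0 0 0 1;0 0 0 0 0 0 1' 60
python3 -m jog '0 0 0 0 0 0 1;0 0 0 0 0 0 1;0 0 0 0 0 0 1;0 0 0 0 0 0 1' 60
```

```text
clock: 3.07
tool_pos: [478.8, 248.3, 18.1]
eef_rot: [-0.558, -0.431, 0.562, -0.431]
force: [-1.2, 0.6, -0.5]
finger_gap: 0.997
clock: 3.73
tool_pos: [481.4, 250.0, 22.2]
eef_rot: [0.561, 0.431, -0.56, 0.431]
force: [-1.2, -1.4, 7.0]
finger_gap: 0.2
clock: 4.07
tool_pos: [481.5, 250.0, 22.3]
eef_rot: [0.561, 0.431, -0.56, 0.431]
force: [-1.1, -0.2, 6.3]
finger_gap: 0.199
```

```bash
python3 -m jog '0 0 0 -.01 0 0 1;0 0 0 -.02 0 0 1;0 0 0 -.025 0 0 1;0 0 0 -.025 0 0 1;0 0 0 -.02 0 0 1;0 0 0 0 0 0 1;0 0 0 0 0 0 1'
python3 -m jog '0 0 0 0 .0162 .026 1;0 0 0 0 .0162 .026 1;0 0 0 0 .0162 .026 1;0 0 0 0 .0162 .026 1;0 0 0 0 .0162 .026 1;0 0 0 0 .0162 .026 1;0 0 0 0 .0162 .026 1;0 0 0 0 .0162 .026 1'
python3 -m jog '-.04 0 0 0 0 0 1;0 0 0 0 0 0 1;0 0 0 0 0 0 1;0 0 0 0 0 0 1'
python3 look.py w2
python3 - <<'E'
from h import *
f,z,K,T=snap("top");cv2.imwrite("pics/t2.png",f[...,::-1])
w,zw,Kw,Tw=load("wrist");
f2,z2,K2,T2=snap("side")
cv2.imwrite("pics/c2.png",np.hstack([cv2.resize(w,(400,300)),cv2.resize(f2[180:330,220:420],(400,300))])[...,::-1])
E
```

```text
clock: 4.65
tool_pos: [481.2, 249.9, 122.5]
eef_rot: [0.562, 0.431, -0.56, 0.431]
force: [-0.0, 0.3, -1.8]
finger_gap: 0.199
clock: 5.32
tool_pos: [551.5, 13.7, 120.0]
eef_rot: [-0.56, -0.431, 0.562, -0.43]
force: [0.7, 0.1, -1.5]
finger_gap: 0.195
clock: 5.65
tool_pos: [551.6, 16.4, 120.5]
eef_rot: [-0.552, -0.442, 0.552, -0.442]
force: [0.4, 0.7, -2.3]
finger_gap: 0.197
5.65 [551.6  16.4 120.5] [ 0.4  0.7 -2.3]
[[-0.002  0.976 -0.219]
 [ 0.    -0.219 -0.976]
 [-1.    -0.002  0.   ]] yaw y -12.64
```

View pics/c2.png

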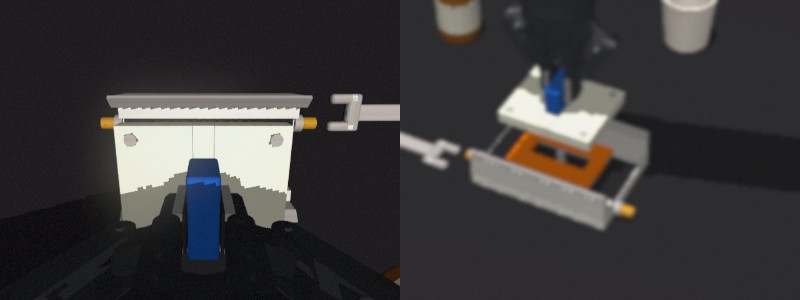

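Left panel (wrist): the cover is held level and parallel to the far guide wall. Right panel (side): it hangs over the cell. I'll measure plate against wall in the wrist cloud.

```bash
python3 - <<'E'
from h import *
f,z,K,T=load("wrist");P=cloud(z,K,T)
s=robot.state();t=np.array([551.6,16.4,120.5]);a=np.radians(-12.64);ex=np.array([np.cos(a),np.sin(a)]);ey=np.array([-np.sin(a),np.cos(a)])
X=(P[...,:2]-t[:2])@ex;Y=(P[...,:2]-t[:2])@ey;Z=P[...,2]
ok=(z>0)&(abs(X)<100)&(abs(Y)<75)
pl=ok&(Z>100)&(Z<122)&(Y>12)&(f.min(2)>60)
print("plate n",pl.sum(),"X",np.percentile(X[pl],[.5,99.5]).round(1),"Ymax",np.percentile(Y[pl],99.5).round(1))
A=np.c_[X[pl],Y[pl],np.ones(pl.sum())];print("tilt fit",np.linalg.lstsq(A,Z[pl],rcond=None)[0])
# front edge yaw
xs=np.arange(-45,46,5);e=[np.percentile(Y[pl&(abs(X-x)<2.5)],99) for x in xs];print("front edge fit (slope,off)",np.polyfit(xs,e,1))
wl=ok&(Z>35)&(Z<62)&(Y>35)&(f.max(2)>60)
print("wall n",wl.sum(),"Z",np.percentile(Z[wl],[2,50,98]).round(1))
tp=wl&(Z>47)
xs=np.arange(-70,71,10)
print("wall X ends",np.percentile(X[tp],[.5,99.5]).round(1))
lo=[np.percentile(Y[tp&(abs(X-x)<5)],[2,98]) for x in xs];lo=np.array(lo)
print("wall outer fit",np.polyfit(xs,lo[:,1],1),"inner",np.polyfit(xs,lo[:,0],1))
# top view check of wall centre & plate
f,z,K,T=load("top");P=cloud(z,K,T);X=(P[...,:2]-t[:2])@ex;Y=(P[...,:2]-t[:2])@ey;Z=P[...,2]
m=(abs(X)<100)&(abs(Y)<75)&(Z>100)&(Z<121)&(f.min(2)>110);print("top plate",m.sum(),np.percentile(X[m],[.5,99.5]),np.percentile(Y[m],[.5,99.5]),np.median(Z[m]))
E
```

```text
plate n 22493 X [-53.6  54.7] Ymax 44.8
tilt fit [-1.38189598e-03 -4.78496269e-02  1.12535272e+02]
front edge fit (slope,off) [-1.30611091e-06  4.47564489e+01]
wall n 6450 Z [42.5 48.2 51.5]
wall X ends [-78.6  89.6]
wall outer fit [1.64845218e-04 5.87826473e+01] inner [2.44455553e-04 5.24622941e+01]Traceback (most recent call last):
  File "<stdin>", line 20, in <module>
    return _quantile_unchecked(
        a, q, axis, out, overwrite_input, method, keepdims, weights)
    return _ureduce(a,
                    func=_quantile_ureduce_func,
    ...<5 lines>...
                    overwrite_input=overwrite_input,
                    method=method)
    r = func(a, **kwargs)
    result = _quantile(arr,
                       quantiles=q,
    ...<2 lines>...
                       out=out,
                       weights=wgt)
    slices_having_nans = np.isnan(arr[-1, ...])
                                  ~~~^^^^^^^^^
IndexError: index -1 is out of bounds for axis 0 with size 0
```

```bash
python3 - <<'E'
from h import *
f,z,K,T=load("wrist");P=cloud(z,K,T)
t=np.array([551.6,16.4]);a=np.radians(-12.64);ex=np.array([np.cos(a),np.sin(a)]);ey=np.array([-np.sin(a),np.cos(a)])
X=(P[...,:2]-t)@ex;Y=(P[...,:2]-t)@ey;Z=P[...,2]
b=(z>0)&(abs(Z)<15)&(abs(X)<90)&(Y>75)
A=np.c_[X[b],Y[b],np.ones(b.sum())];print(b.sum(),"bench",np.linalg.lstsq(A,Z[b],rcond=None)[0])
pl=(z>0)&(Z>100)&(Z<122)&(Y>12)&(Y<43)&(abs(X)<50)&(f.min(2)>60)
for y in range(14,44,4):
    m=pl&(abs(Y-y)<2);print(y,m.sum(),np.median(Z[m]).round(2))
E
```

```text
36447 bench [ 8.21183983e-04 -6.56479417e-06 -7.11565995e-01]
14 1846 111.39
18 1915 111.36
22 2035 111.38
26 2489 111.38
30 2534 111.37
34 2575 111.48
38 2666 111.44
42 2047 111.38
```

The cover is level. I'll shift +2.4 mm along the channel, then go down to just above the pin.

```bash
python3 -m jog '0 0 0 .01 .0024 0 1;0 0 0 .015 0 0 1;0 0 0 .015 0 0 1;0 0 0 .01 0 0 1;0 0 0 .005 0 0 1;0 0 0 0 0 0 1;0 0 0 0 0 0 1;0 0 0 0 0 0 1'
python3 -m jog '0 0 0 .002 0 0 1;0 0 0 .002 0 0 1;0 0 0 0 0 0 1;0 0 0 0 0 0 1'
python3 -m jog '0 0 0 .001 0 0 1;0 0 0 .001 0 0 1;0 0 0 .001 0 0 1;0 0 0 0 0 0 1;0 0 0 0 0 0 1'
```

```text
clock: 6.47
tool_pos: [555.3, 14.7, 67.0]
eef_rot: [0.552, 0.442, -0.552, 0.442]
force: [-0.2, -0.0, -1.8]
finger_gap: 0.198
clock: 6.8
tool_pos: [554.7, 14.7, 62.4]
eef_rot: [0.552, 0.442, -0.552, 0.442]
force: [-0.3, -0.2, -2.5]
finger_gap: 0.196
clock: 7.22
tool_pos: [554.7, 14.6, 59.2]
eef_rot: [-0.552, -0.442, 0.552, -0.442]
force: [-0.7, 0.1, -2.4]
finger_gap: 0.199
```

```bash
python3 -m jog '0 0 0 .001 0 0 1;0 0 0 .001 0 0 1;0 0 0 0 0 0 1;0 0 0 0 0 0 1'
python3 -m jog '0 0 0 .001 0 0 1;0 0 0 .001 0 0 1;0 0 0 0 0 0 1;0 0 0 0 0 0 1'
```

```text
clock: 7.55
tool_pos: [554.7, 14.7, 57.2]
eef_rot: [-0.552, -0.442, 0.552, -0.442]
force: [-0.6, -0.4, -2.1]
finger_gap: 0.199
clock: 7.88
tool_pos: [554.7, 14.6, 55.2]
eef_rot: [-0.552, -0.442, 0.552, -0.442]
force: [-0.2, -0.8, -2.5]
finger_gap: 0.2
```

No contact 5 mm below the tip height, so the pin is in the slot. Now pressing gently.

```bash
python3 -m jog '0 0 0 .001 0 0 1;0 0 0 .001 0 0 1;0 0 0 0 0 0 1;0 0 0 0 0 0 1' 80
python3 -m jog '0 0 0 .001 0 0 1;0 0 0 .001 0 0 1;0 0 0 0 0 0 1;0 0 0 0 0 0 1'
python3 -m jog '0 0 0 .001 0 0 1;0 0 0 .001 0 0 1;0 0 0 0 0 0 1;0 0 0 0 0 0 1'
```

```text
clock: 8.22
tool_pos: [554.9, 14.7, 53.4]
eef_rot: [0.552, 0.442, -0.552, 0.442]
force: [0.7, -0.0, -1.2]
finger_gap: 0.197
clock: 8.55
tool_pos: [554.8, 14.7, 51.7]
eef_rot: [0.552, 0.442, -0.552, 0.442]
force: [-2.9, 0.2, 5.7]
finger_gap: 0.195
clock: 8.88
tool_pos: [554.9, 14.7, 49.8]
eef_rot: [0.552, 0.442, -0.552, 0.442]
force: [-4.1, -0.2, 7.5]
finger_gap: 0.196
```

```bash
python3 -m jog '0 0 0 .001 -.0005 0 1;0 0 0 .001 0 0 1;0 0 0 0 0 0 1;0 0 0 0 0 0 1'
python3 -m jog '0 0 0 .001 0 0 1;0 0 0 0 0 0 1;0 0 0 0 0 0 1;0 0 0 0 0 0 1'
```

```text
clock: 9.22
tool_pos: [554.9, 14.7, 48.3]
eef_rot: [0.553, 0.442, -0.552, 0.442]
force: [-3.3, -0.2, 11.2]
finger_gap: 0.194
clock: 9.55
tool_pos: [554.9, 14.7, 48.3]
eef_rot: [0.553, 0.442, -0.552, 0.442]
force: [-8.7, 0.2, 23.8]
finger_gap: 0.195
```

It came to a hard stop at TCP z 48.3, exactly the predicted height, and the force jumped to 24 N. One check before handing in.

```bash
python3 look.py w3; python3 - <<'E'
from h import *
w,z,K,T=load("wrist");P=cloud(z,K,T)
t=np.array([554.9,14.7]);a=np.radians(-12.64);ex=np.array([np.cos(a),np.sin(a)]);ey=np.array([-np.sin(a),np.cos(a)])
X=(P[...,:2]-t)@ex;Y=(P[...,:2]-t)@ey;Z=P[...,2]
pl=(z>0)&(Z>30)&(Z<50)&(Y>14)&(Y<43)&(abs(X)<50)&(w.min(2)>60)
A=np.c_[X[pl],Y[pl],np.ones(pl.sum())];print("plate",np.linalg.lstsq(A,Z[pl],rcond=None)[0],np.median(Z[pl]))
b=(z>0)&(abs(Z)<15)&(abs(X)<90)&(Y>75);print("bench z",np.median(Z[b]))
s=(z>0)&(Z>30)&(Z<44)&(Y>14)&(Y<43)&(w.min(2)>60)&(abs(X)<80);print("plate X ends",np.percentile(X[s],[.5,99.5]))
tp=(z>0)&(Z>47)&(Z<62)&(Y>45)&(Y<75)&(w.max(2)>60)&(abs(X)<110);print("wall X",np.percentile(X[tp],[.5,99.5]),"Y",np.percentile(Y[tp],98))
f2,_,_,_=snap("side")
cv2.imwrite("pics/c3.png",np.hstack([cv2.resize(w,(400,300)),cv2.resize(f2[180:330,220:420],(400,300))])[...,::-1])
s=robot.state();print(s["tool_pos"],s["force"])
E
```

```text
9.55 [554.9  14.7  48.3] [-8.7  0.2 23.8]
[[ 0.001  0.976 -0.22 ]
 [ 0.001 -0.22  -0.976]
 [-1.     0.001 -0.001]] yaw y -12.69
plate [6.13387162e-04 2.92065903e-03 3.91683807e+01] 39.239993601691026
bench z -0.7553163399573606
plate X ends [-53.71704603  54.55210536]
wall X [-82.23771733  85.79679912] Y 59.716257032695516
[554.89365354  14.66422643  48.27929476] [-9.35402492 -0.14524831 23.57463247]
```

View pics/c3.png

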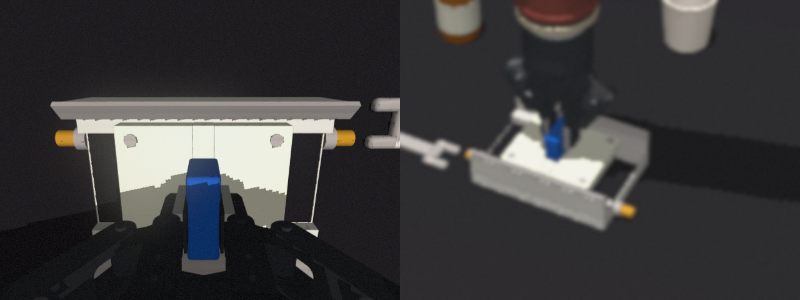

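The cover sits level between the guides. Its plate top is 40.0 mm above the bench, as expected when home (26+14), and it is about 1.4 mm from the cell's centre along x. Handing in while still pressing.

```bash
python3 -c "
from plant import robot
print(robot.close_job())"
```

```text
the job is handed in; nothing more can be done
None
```

I gripped the cover by its blue handle and lowered it between the cell's guides. It dropped over the pin without needing a search, because the pin had shown up in the top camera. I then pressed it down to a hard stop and handed the job in at about 9.7 s, still holding and pressing it; no verdict is reported.

**Last checks:**
- **Height:** the plate top is 40.0 mm above the bench, exactly the fully home value. The tool also stopped at its predicted height, 48.3 mm.
- **Position:** the plate is level to about 0.003 rad, parallel to the guides, and about 1.4 mm along and 1 mm across from the cell's centre.
- **Force:** about 24 N upward on the tool, so it is pressing well past the roughly 10 N needed. There is also about 9 N sideways along the channel, which suggests the cover is leaning on the pin; I made only a 0.5 mm correction.
- **Not checked:** I had no direct reading of the gasket travel, so I inferred it from the heights. I did not re-measure the bystanders, but the tool path stayed clear of them and the forces showed no contact with anything else.

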